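# Balance a tensioner lever on the knife-edge stand

### The job

Lift the steel tensioner lever from its wooden cradle, lay it squarely across the top edge of the balance stand and shift it along until it balances, so that it stays level on the edge alone, off both stops, when you let go. Feel where its weight lies before you release it: do not press it hard onto the stand or let it drop onto a stop, and leave the other things on the bench where they are.

Things in the scene. Friction and masses are not known exactly. Their poses are not given: they have to be found in the camera images.
- lever_mid (a point): Middle of the loose dark steel tensioner lever: a straight flat-bottomed bar 26 mm wide, 18 mm high, a round hub at each end, 304 mm long in all. Point: on the bar's centre line, 9 mm above the underside, half-way up the bar; y axis along the bar to the big hub, z up. It is NOT the centre of mass, which lies on the centre line, unseen, 10 to 65 mm from here towards the big hub.
- lever_big (a point): Centre of the lever's big hub: upright cylinder 52 mm in diameter, 34 mm high, part of the lever, 125 mm along +y from lever_mid; this point is 17 mm above the underside. Underside flush with the bar's. The weight of the unseen insert in it differs from piece to piece (whole lever 0.35 to 0.75 kg).
- lever_small (a point): Centre of the lever's small hub: upright cylinder 36 mm in diameter, 26 mm high, part of the lever, 135 mm along -y from lever_mid; this point is 13 mm above the underside. Underside flush with the bar's.
- stand_edge (a point): Middle of the top edge of the fixed steel balance stand: the flat top, 10 mm wide (y), 60 mm long (x), of an upright plate in a stiff damped mount, 70 mm above the table. The lever is to lie across it, along this point's y axis. The lever's centre of mass must stand over the 10 mm wide top for it to stay level. A released lever may rock slightly on it, dying down in about three seconds.
- stand: The same stand; origin at the centre of its underside, same axes. Base plate 70 mm (x) by 180 mm (y), 12 mm thick.
- stops: The stand's two fixed stops; origin and axes as the stand's. Upright posts 14 mm (x) by 8 mm (y), 70 mm either side of the edge (+y and -y), tops 66 mm above the table, 4 mm lower than the edge: a lever that is off balance tips about 3.5 degrees and rests on the edge and one stop.
- cradle_top (a point): Fixed wooden cradle on which the lever lies at the start, along the cradle's y axis: two blocks 44 mm (x) by 20 mm (y), centred 85 mm either side of this point, tops 40 mm above the table, on a board 50 by 220 mm, 12 mm thick. This point is midway between the blocks at the height of their tops.
- pump: Bystander: black cast pump, 112 mm across, with an upright shaft, 135 mm high; origin under its middle.
- pulley: Bystander: dark grooved pulley, 120 mm diameter, 28 mm high; origin under its middle.
- socket_a: Bystander: steel socket, 24 mm diameter, 30 mm high, upright between cradle and stand; origin under its middle.
- socket_b: Bystander: smaller steel socket, 20 mm diameter, 26 mm high; origin under its middle.
- wrench: Bystander: spanner lying flat at the right; origin under its middle.
- driver: Bystander: screwdriver lying at the right; origin under its middle.
- tin: Bystander: round tin, 70 mm diameter, 100 mm high; origin under its middle.
There are look-alikes about, which are no part of the job. Of the things like the part that bears cradle_top, leave any that is blue; of the rest the smaller one is meant.

How it is judged:
By the outcome, as a careful person would: the job done as asked, in the order asked, and still so for the second after the job is handed in, with the robot touching nothing.
It also fails if it takes over 56 s, if anything falls off the work surface, if the arm or the gripper's body presses on something with over 40 N, if the wrist force passes 120 N, or if a joint passes its speed limit or range.

### The arm

A 6-joint arm with a two-finger parallel gripper is mounted at the origin on the work surface. World frame = base frame: x ahead of the robot, y to its left, z up, the work surface at z = 0. Lengths are in m, angles in rad, forces in N, time in s.
With the tool pointing down it reaches from about 0.275 to 0.75 m from the base axis. Payload 10.2 kg.
Tool frame: the origin (TCP) lies midway between the tips of the shut fingers; the grasp point (between the pads) lies 19 mm behind it (env.hold_point_z is the distance from the TCP to the grasp point, in m); x points along the fingers, z is the direction in which the jaws open and shut, and the axes are right-handed (so a half turn about x gives the same grasp; the last joint's range is limited). The gripper opens to 85 mm and grips with 20 to 120 N. Pads are 22 mm wide; open, the fingers measure 114 mm over their backs; the gripper's body (76 mm by 85 mm) begins 54 mm behind the grasp point. The pads swing forward as they close: fully open they stand 13 mm farther back than shut.
Start: joints at [1.03, 0.313, 1.498, -0, 1.331, -0.223], TCP at [0.164, 0.499, 0.231] pointing down, gripper open.
Joint ranges: [-2.94, 2.94], [-0.97, 2.17], [0.19, 2.56], [-1.23, 4.37], [0.02, 3.11], [-2.88, 2.88]. Speed limits (rad/s): [2.39, 2.39, 3.01, 3.14, 3.14, 3.14].

### API

Orientations are given as a unit quaternion [x, y, z, w].
In Python, from bench import env, kinematics, monitor, eyes, job gives the robot as it stands. The module is installed in compiled form; this text tells all that it offers. Calls block until the motion is done:
- env.reach(position, orientation): joint-space move of the TCP to a pose.
- env.movel(position, velocity=0.15, frame=None, guard=None): straight line of the TCP; frame=None keeps the orientation; velocity is the mean speed in m/s. With guard (N) it stops when the force on the tool has changed by that much, and returns True; else False.
- env.set_joints(angles): joint-space move.
- env.release() and env.close_gripper(effort=None): open the fingers fully, or close them until they stop; effort is the grip in N (None keeps the last).
- env.hold(seconds).
- kinematics.ik(position, orientation): joint angles nearest the present ones, or None.
- monitor.sense(): the state.
- eyes.grab_frame(name): name is "side" or "top" or "wrist"; returns a dict with "frame" (384x512x3 uint8, red, green, blue), "mtx" (3x3 intrinsics, pixels), "view" (4x4, takes a point from world to camera coordinates). Camera axes: x right, y down, z forward; pixel columns grow to the right and rows downward; lengths in m; the calibration is good to about 2 mm. A picture is of the moment at which its call begins. There is no depth.
A pose or a line that the arm cannot do raises env.MotionError and nothing moves.
- job.hand_in(): hands the job in, once; it reports no verdict.
The state is a dict: "clock": time; "joints": joint angles; "qvel": joint speeds; "joint_efforts": joint torques, N m; "position": TCP position; "ee_rot": TCP orientation; "contact_force": force on the tool from outside, world axes, zero at the start; "ft_torque": the same for the moment, N m; "finger_gap": opening from 0.0 (shut) to 1.0 (fully open).
Only numpy, scipy, OpenCV 4.12 (cv2) and the standard library are available. Lean on these libraries where they do the work, as an engineer would, in place of code of your own. Each camera call takes 0.05 s, during which the arm holds its last target.

## Working session

There is one attempt and no reset: what is moved stays moved. The work goes in short steps, each a Python script; the robot and the scene stay as the last script left them, time stands still between calls to the robot, and variables do not carry over. Pictures are saved under pics/ and viewed, and the job is handed in when it is done.

```bash
mkdir -p pics; ls
cat > h.py <<'E'
import numpy as np, cv2
from bench import env, kinematics, monitor, eyes, job
def grab(n,tag):
    f=eyes.grab_frame(n); np.savez(f'pics/{tag}.npz',**{k:f[k] for k in('frame','mtx','view')})
    return f
def ray(f,u,v,z):
    K=f['mtx'];V=f['view'];R=V[:3,:3];c=-R.T@V[:3,3]
    d=R.T@np.linalg.inv(K)@np.array([u,v,1.]);return c+d*(z-c[2])/d[2]
def proj(f,p):
    q=f['view']@np.append(p,1);q=f['mtx']@q[:3];return q[:2]/q[2]
def save(img,name,s=1):
    im=cv2.cvtColor(img,cv2.COLOR_RGB2BGR)
    if s!=1: im=cv2.resize(im,None,fx=s,fy=s,interpolation=cv2.INTER_CUBIC)
    cv2.imwrite(f'pics/{name}.png',im)
E
python3 - <<'E'
from h import *
for n in('top','side','wrist'):
    f=grab(n,n+'0'); save(f['frame'],n+'0',1.5); V=f['view'];print(n,-V[:3,:3].T@V[:3,3],V[2,:3],f['mtx'][0,0])
s=monitor.sense();print(s)
E
```

```text
pics
top [0.32645182 0.00341371 1.34900555] [ 0.08333489 -0.00857198 -0.99648473] 401.42813484164833
side [ 0.29276056 -1.06363841  0.84411469] [ 0.10572799  0.81012198 -0.57664891] 460.7855119814478
wrist [0.1029868  0.51918046 0.37320745] [ 0.24737307 -0.08192594 -0.96545052] 295.67695902215576
{'clock': 0.15, 'joints': array([ 1.02960522e+00,  3.13290994e-01,  1.49825459e+00,  3.81350909e-05,
        1.33103891e+00, -2.23399562e-01]), 'qvel': array([-3.80739863e-04, -1.35729188e-03, -2.49838588e-03, -5.50318009e-04,
        9.87915679e-06, -2.24052117e-03]), 'joint_efforts': array([ 1.69761272e-03, -4.12367427e+01, -2.59803557e+01, -1.63961990e-04,
        3.13597273e-03,  1.76271345e-05]), 'position': array([0.16394288, 0.49853553, 0.23088515]), 'ee_rot': array([-0.41471017,  0.57314481,  0.41445915,  0.57248941]), 'contact_force': array([-0.16816356, -0.20852228,  0.07827213]), 'ft_torque': array([-0.02081672, -0.02598356, -0.0280595 ]), 'finger_gap': 1.0032082066406551}
```

View pics/top0.png

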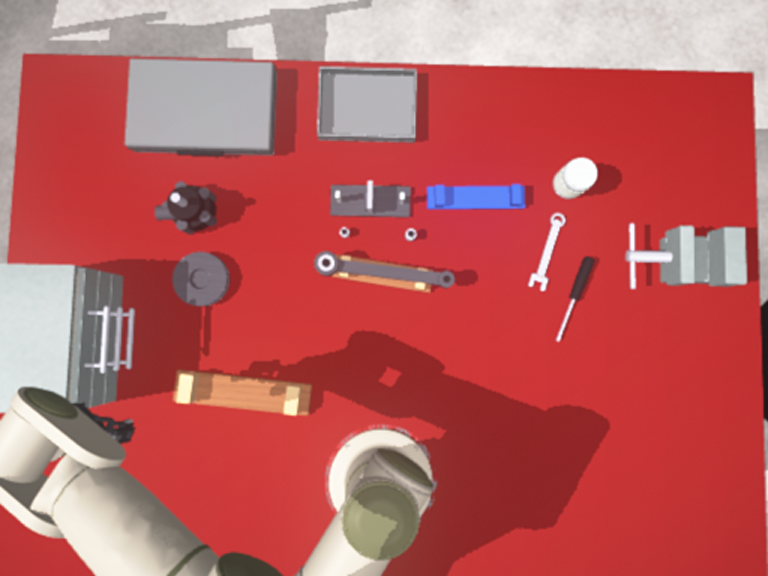

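View pics/side0.png

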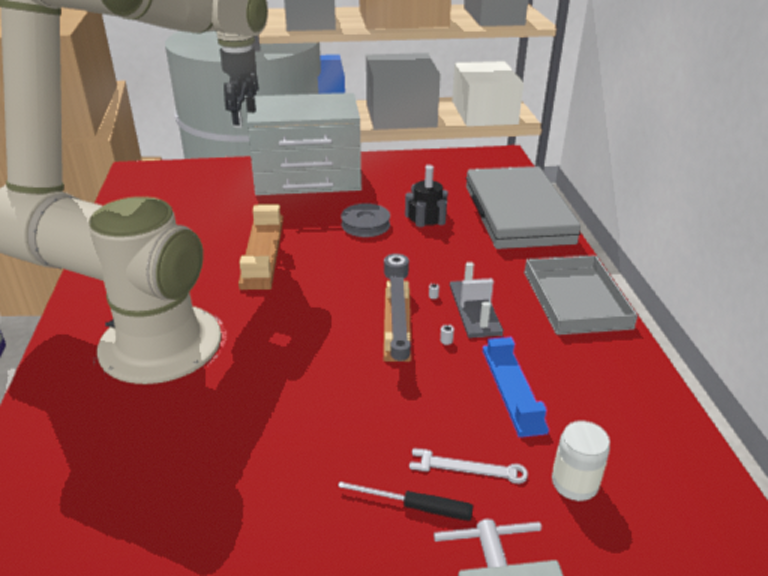

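The lever lies on the small wooden cradle at about (385,270) in the top view. The two look-alikes are the larger wooden cradle at (243,392) and the blue one at (476,197). The stand is at (371,200). I'll confirm with a crop and measure coarsely.

Run:
```python
from h import *
f=np.load('pics/top0.npz'); im=f['frame']
save(im[105:290,100:370],'crop0',2.9)
for n,u,v,z in(('big',325,263,.074),('small',447,279,.066),('standL',331,200,.012),('standR',411,200,.012),('edge',370.5,195,.07),('bigcr',243,392,.03)):
    print(n,ray(f,u/1.5,v/1.5,z).round(3))
b=ray(f,325/1.5,263/1.5,.074);s=ray(f,447/1.5,279/1.5,.066);print(np.linalg.norm(b-s))
g=np.load('pics/side0.npz')
print(proj(g,b)*1.5,proj(g,s)*1.5)
```

```text
big [0.468 0.129 0.074]
small [ 0.44  -0.132  0.066]
standL [0.618 0.126 0.012]
standR [ 0.622 -0.054  0.012]
edge [0.618 0.036 0.07 ]
bigcr [0.189 0.301 0.03 ]
0.26268809155899725
[394.63845764 259.76002481] [398.95504685 343.87480439]
```

View pics/crop0.png

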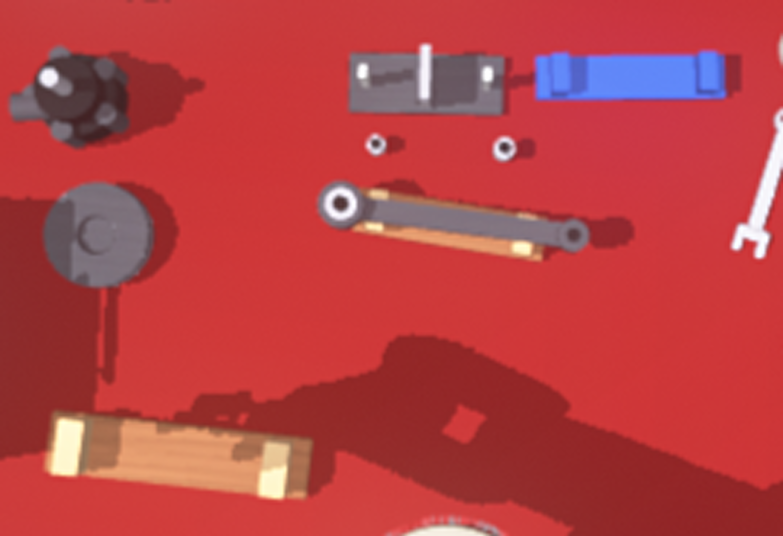

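Confirmed: the lever lies on the smaller, wooden cradle, at crop (440,225). The blue cradle at (630,75) and the larger wooden one at (180,455) are left alone. Next is a closer look with the wrist camera.

```bash
cat >> h.py <<'E'
from scipy.spatial.transform import Rotation as Rn
def quat(ydir,sgn=1):
    # tool x down, tool z perpendicular to bar direction ydir
    y=np.array([ydir[0],ydir[1],0.]);y/=np.linalg.norm(y)
    x=np.array([0,0,-1.]);z=np.cross(x,sgn*y)   # tool y = sgn*y
    return Rn.from_matrix(np.column_stack([x,sgn*y,z])).as_quat()
E
python3 - <<'E'
from h import *
s=monitor.sense();R=Rn.from_quat(s['ee_rot']).as_matrix();print(R.round(3))
f=np.load('pics/wrist0.npz');V=f['view'];c=-V[:3,:3].T@V[:3,3]
print('cam in tool',R.T@(c-s['position']), R.T@V[2,:3])
for sg in(1,-1):
    for p in([.45,.03,.30],[.47,.03,.04],[.62,.036,.07],[.60,.01,.30]):
        print(sg,p,kinematics.ik(p,quat([.028,.261],sg)))
E
```

```text
[[-0.001 -0.95   0.312]
 [-0.001  0.312  0.95 ]
 [-1.     0.    -0.001]]
cam in tool [-0.14230631  0.0643912   0.00042722] [ 9.65383875e-01 -2.60832921e-01  4.00986148e-04]
1 [0.45, 0.03, 0.3] [-1.94250931e-01  1.02639438e-01  1.57864050e+00 -4.44089210e-16
  1.46031272e+00 -8.73799772e-02]
1 [0.47, 0.03, 0.04] [-1.85782272e-01  4.55149177e-01  1.86841661e+00 -4.44089210e-16
  8.18026867e-01 -7.89113181e-02]
1 [0.62, 0.036, 0.07] [-1.30377989e-01  6.77966585e-01  1.37189484e+00 -4.44089210e-16
  1.09173123e+00 -2.35070350e-02]
1 [0.6, 0.01, 0.3] [-1.78375530e-01  4.51258020e-01  1.12448483e+00 -4.44089210e-16
  1.56584981e+00 -7.15045756e-02]
-1 [0.45, 0.03, 0.3] None
-1 [0.47, 0.03, 0.04] None
-1 [0.62, 0.036, 0.07] None
-1 [0.6, 0.01, 0.3] None
```

Run:
```python
from h import *
env.reach([.52,.05,.31],quat([.028,.261]))
env.hold(.2)
f=grab('wrist','w1');save(f['frame'],'w1',1.5);V=f['view'];print(-V[:3,:3].T@V[:3,3],V.round(3),f['mtx']);print(monitor.sense()['clock'],monitor.sense()['position'])
```

```text
[0.52853009 0.11601243 0.4523627 ] [[ 0.994 -0.106 -0.    -0.513]
 [-0.103 -0.96   0.26   0.048]
 [-0.028 -0.259 -0.966  0.482]
 [ 0.     0.     0.     1.   ]] [[295.67695902   0.         255.18854468]
 [  0.         295.67695902 190.59960647]
 [  0.           0.           1.        ]]
2.475 [0.51994174 0.05041189 0.30997027]
```

View pics/w1.png

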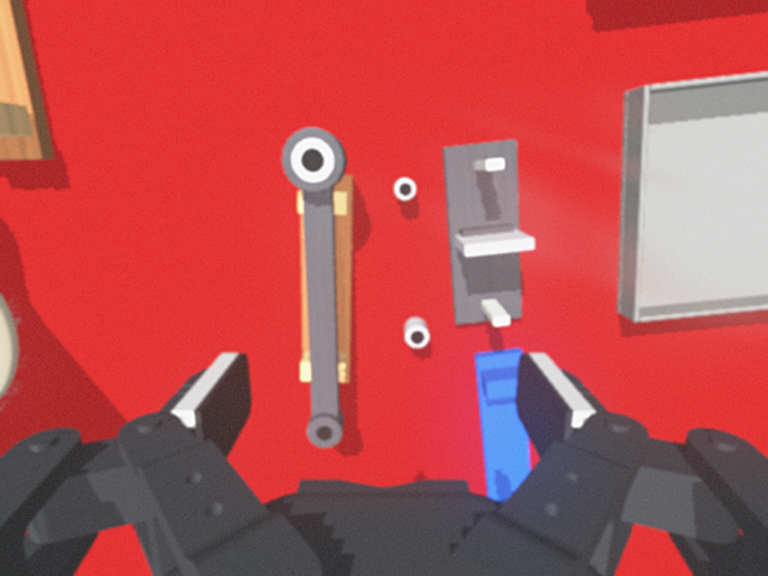

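Run:
```python
from h import *
f=np.load('pics/w1.npz');im=f['frame']
a=cv2.resize(im[85:225,285:365],None,fx=4,fy=4,interpolation=cv2.INTER_NEAREST)
b=cv2.resize(im[75:305,175:245],None,fx=2.4,fy=2.4,interpolation=cv2.INTER_NEAREST)
H=max(a.shape[0],b.shape[0]);c=np.zeros((H,a.shape[1]+b.shape[1]+10,3),np.uint8);c[:a.shape[0],:a.shape[1]]=a;c[:b.shape[0],a.shape[1]+10:]=b
save(c,'c1',1)
```

```text
(no output)
```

View pics/c1.png

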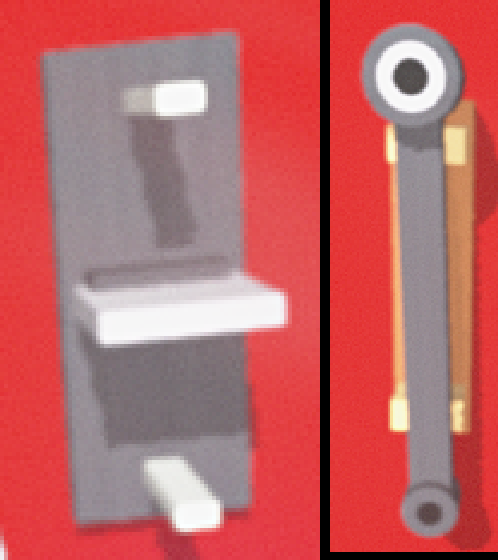

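```bash
cat > meas.py <<'E'
from h import *
def back(f,pts,z): return np.array([ray(f,u,v,z)[:2] for u,v in pts])
def lever(f,zb=.074,zs=.066,roi=None):
    im=f['frame'].astype(int)
    return
E
python3 - <<'E'
from meas import *
f=np.load('pics/w1.npz');im=f['frame'];sc=4
big=cv2.resize(im,None,fx=sc,fy=sc,interpolation=cv2.INTER_CUBIC)
hsv=cv2.cvtColor(big,cv2.COLOR_RGB2HSV)
def comps(mask,u0,v0,u1,v1,minA):
    m=np.zeros_like(mask);m[v0*sc:v1*sc,u0*sc:u1*sc]=mask[v0*sc:v1*sc,u0*sc:u1*sc]
    cs,_=cv2.findContours(m,cv2.RETR_EXTERNAL,cv2.CHAIN_APPROX_NONE)
    return [((c[:,0,:]+.5)/sc-.5) for c in cs if cv2.contourArea(c)>minA*sc*sc]
# stand
for t in(190,205,220):
  w=((hsv[...,1]<45)&(hsv[...,2]>t)).astype(np.uint8)
  for c in comps(w,290,85,362,225,15):
    z=.07 if c[:,0].ptp()>30 else .066 
    r=cv2.minAreaRect((back(f,c,z)*1000).astype(np.float32));print(t,np.round(r[0],1),np.round(r[1],1),round(r[2],1))
g=((hsv[...,1]<90)).astype(np.uint8)
for c in comps(g,290,85,362,225,500):
    r=cv2.minAreaRect((back(f,c,.012)*1000).astype(np.float32));print('base',np.round(r[0],1),np.round(r[1],1),round(r[2],2))
# hubs: white ring
w=((hsv[...,1]<45)&(hsv[...,2]>205)).astype(np.uint8)
for c in comps(w,180,80,240,140,60):
    (e,ax,an)=cv2.fitEllipse(c.astype(np.float32));print('ring',e,ax,ray(f,*e,.074))
for t in(70,85):
  d=(hsv[...,2]<t).astype(np.uint8)
  for nm,bx,z in(('bighole',(195,92,225,125),.074),('smallhole',(205,278,228,300),.066)):
    for c in comps(d,*bx,8):
      e=cv2.fitEllipse(c.astype(np.float32));print(t,nm,e[0],e[1],ray(f,*e[0],z))
E
```

```text
Traceback (most recent call last):
AttributeError: `ptp` was removed from the ndarray class in NumPy 2.0. Use np.ptp(arr, ...) instead.
```

```bash
cat > m1.py <<'E'
from meas import *
import sys
def comps(mask,u0,v0,u1,v1,minA,sc=4):
    m=np.zeros_like(mask);m[v0*sc:v1*sc,u0*sc:u1*sc]=mask[v0*sc:v1*sc,u0*sc:u1*sc]
    cs,_=cv2.findContours(m,cv2.RETR_EXTERNAL,cv2.CHAIN_APPROX_NONE)
    return [((c[:,0,:]+.5)/sc-.5) for c in cs if cv2.contourArea(c)>minA*sc*sc]
if __name__=='__main__':
    f=np.load('pics/w1.npz');im=f['frame'];sc=4
    big=cv2.resize(im,None,fx=sc,fy=sc,interpolation=cv2.INTER_CUBIC)
    hsv=cv2.cvtColor(big,cv2.COLOR_RGB2HSV)
    for t in(190,205,220):
      w=((hsv[...,1]<45)&(hsv[...,2]>t)).astype(np.uint8)
      for c in comps(w,290,85,362,225,15):
        z=.07 if np.ptp(c[:,0])>30 else .066 
        r=cv2.minAreaRect((back(f,c,z)*1000).astype(np.float32));print(t,np.round(r[0],1),np.round(r[1],1),round(r[2],1))
    g=((hsv[...,1]<90)).astype(np.uint8)
    for c in comps(g,290,85,362,225,500):
        r=cv2.minAreaRect((back(f,c,.012)*1000).astype(np.float32));print('base',np.round(r[0],1),np.round(r[1],1),round(r[2],2))
    w=((hsv[...,1]<45)&(hsv[...,2]>205)).astype(np.uint8)
    for c in comps(w,180,80,240,140,60):
        (e,ax,an)=cv2.fitEllipse(c.astype(np.float32));print('ring',e,ax,ray(f,*e,.074))
    for t in(70,85,100):
      d=(hsv[...,2]<t).astype(np.uint8)
      for nm,bx,z in(('bighole',(195,92,225,125),.074),('smallhole',(205,278,228,300),.066)):
        for c in comps(d,*bx,8):
          e=cv2.fitEllipse(c.astype(np.float32));print(t,nm,e[0],e[1],ray(f,*e[0],z))
E
python3 m1.py
```

```text
190 [618.2 -22.4] [17.5 33. ] 24.0
190 [618.6  42.3] [20.5 66.9] 89.5
190 [621.3 108.2] [18.1 10.8] 0.0
205 [618.4 -22.6] [17.  32.2] 22.5
205 [618.9  42. ] [19.2 66.3] 89.5
205 [621.6 108.2] [10.3 17. ] 88.1
220 [618.6 -22.8] [16.4 31.5] 21.3
220 [620.2  41.5] [63.7 17.5] 0.3
220 [621.8 108.2] [ 9.7 16. ] 88.0
base [629.1  34.4] [ 85.3 186.7] 0.15
ring (207.97520446777344, 106.25239562988281) (28.53763198852539, 30.186180114746094) [0.47127625 0.12767362 0.074     ]
85 bighole (207.8893280029297, 106.40249633789062) (11.666871070861816, 12.671697616577148) [0.47114491 0.12750896 0.074     ]
100 bighole (207.89198303222656, 106.40863800048828) (12.450681686401367, 13.378129959106445) [0.47114708 0.12750141 0.074     ]
100 smallhole (215.83314514160156, 288.3692626953125) (7.391299247741699, 8.103858947753906) [ 0.44325442 -0.13094055  0.066     ]
```

Run:
```python
from m1 import *
f=np.load('pics/w1.npz')
def P(x,y,z): return ray(f,285+x/4-.5,85+y/4-.5,z)[:2]*1000
B=[P(42,52,.012),P(238,33,.012),P(77,523,.012),P(251,508,.012)]
print('base',np.round(B,1),np.mean(B,0))
l=B[0]-B[2];r=B[1]-B[3];print('len',np.linalg.norm(l),np.linalg.norm(r),'yaw',np.degrees(np.arctan2(-l[0],l[1])),np.degrees(np.arctan2(-r[0],r[1])),'w',np.linalg.norm(B[1]-B[0]))
for n,x,y in(('FL',99,345),('FR',286,323),('BR',286,290),('BL',95,315)):print(n,P(x,y,.07).round(1))
for n,x,y,z in(('post+',180,98,.066),('post-',198,514,.066)):print(n,P(x,y,z).round(1))
# column profile across strip 
im=f['frame'].astype(int)
for u in(315,325,335,345):print(u,[(v,im[v,u].tolist()) for v in range(150,175)][::1] if u==325 else '')
```

```text
base [[586.7 128.3]
 [656.1 127.3]
 [587.7 -50.2]
 [656.2 -51.3]] [621.68608455  38.52851073]
len 178.50459267269926 178.56035520406434 yaw 0.3381257518739186 0.0028565673858089737 w 69.45966825761623
FL [591.1  32.9]
FR [652.4  33.7]
BR [652.6  44.6]
BL [590.4  43. ]
post+ [621.8 108.4]
post- [622.2 -31. ]
315 
325 [(150, [147, 131, 134]), (151, [144, 127, 133]), (152, [148, 135, 140]), (153, [154, 142, 148]), (154, [163, 148, 155]), (155, [172, 160, 166]), (156, [205, 195, 200]), (157, [221, 214, 219]), (158, [221, 217, 219]), (159, [220, 216, 218]), (160, [223, 219, 222]), (161, [237, 232, 236]), (162, [245, 244, 246]), (163, [246, 245, 246]), (164, [246, 246, 246]), (165, [246, 245, 246]), (166, [246, 246, 247]), (167, [247, 247, 248]), (168, [249, 248, 249]), (169, [223, 217, 222]), (170, [149, 140, 147]), (171, [123, 112, 120]), (172, [121, 110, 115]), (173, [121, 111, 116]), (174, [120, 109, 114])]
335 
345
```

Measured positions (mm):
- **Hubs:** big (471.2, 127.5), small (443.3, −130.9). They are 260 apart, as specified.
- **Edge middle:** (621.8, 38.6), yaw about 0. The base corners, posts and strip agree.

Next I grip at mid+37 mm, high enough that the fingertips clear the stand edge later.

```bash
cat >> h.py <<'E'
def avg(n=15,dt=.02):
    F=[];T=[]
    for _ in range(n):
        env.hold(dt);s=monitor.sense();F.append(s['contact_force']);T.append(s['ft_torque'])
    F=np.array(F);T=np.array(T);return F.mean(0),T.mean(0),F.std(0),T.std(0)
big=np.array([.4712,.1275]);small=np.array([.4432,-.1309])
u=(big-small)/np.linalg.norm(big-small);mid=small+.135*u
edge=np.array([.6218,.0386])
E
python3 - <<'E'
from h import *
q=quat(u);g=mid+.037*u;print(g,monitor.sense()['clock'])
env.reach([*g,.12],q);env.hold(.3)
b=avg();print('tare',*[x.round(3) for x in b])
np.savez('tare.npz',F=b[0],T=b[1])
env.movel([*g,.0415],velocity=.1)
a=monitor.sense();print(a['contact_force'].round(2))
env.close_gripper(100)
s=monitor.sense();print(s['finger_gap']*85,s['contact_force'].round(2),s['clock'])
f=grab('wrist','w2');save(f['frame'],'w2',1.5)
E
```

```text
[0.46172931 0.04009902] 2.475
tare [-0.231  0.016  0.208] [-0.007  0.003 -0.01 ] [0.484 0.419 0.552] [0.031 0.036 0.03 ]
[ 0.39  0.46 -0.37]
23.50145968435247 [-4.26  0.22  8.7 ] 5.375
```

View pics/w2.png

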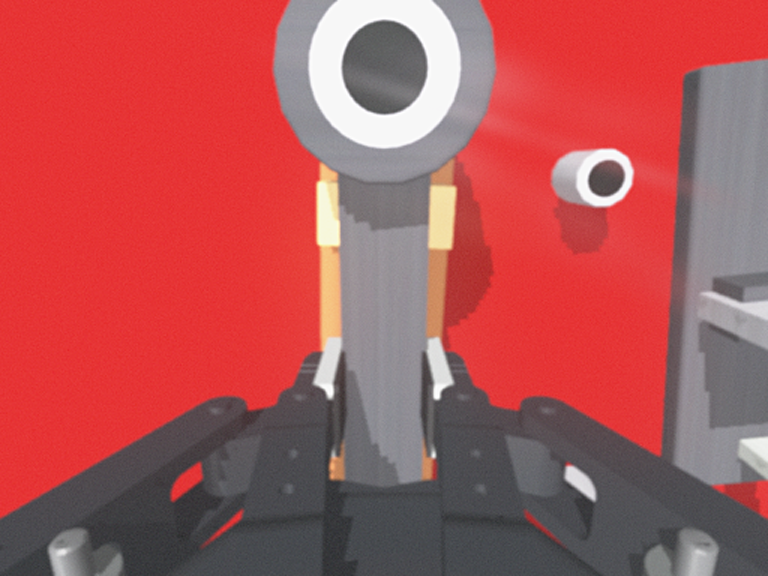

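The picture shows the lever between both pads at (385,380), with the bar upright in the jaws. Now lift and weigh.

Run:
```python
from h import *
p=monitor.sense()['position']
env.movel([p[0],p[1],.06],velocity=.06); env.hold(.3)
t=np.load('tare.npz')
b=avg(60);F=b[0]-t['F'];T=b[1]-t['T'];print(F.round(3),T.round(4),b[2].round(2),b[3].round(3))
# r x F : (ry*Fz, -rx*Fz)
print('offset',T[1]/-F[2]*1e3,T[0]/F[2]*1e3, monitor.sense()['clock'])
f=grab('side','s3');save(f['frame'][140:280,200:360],'s3',4)
f=grab('wrist','w3');save(f['frame'],'w3',1.5)
```

```text
[ 0.274 -0.034 -4.38 ] [ 0.048  -0.0065  0.0084] [0.48 0.57 0.58] [0.027 0.029 0.022]
offset -1.4810970911815207 -10.949832993314768 7.1833
```

View pics/s3.png

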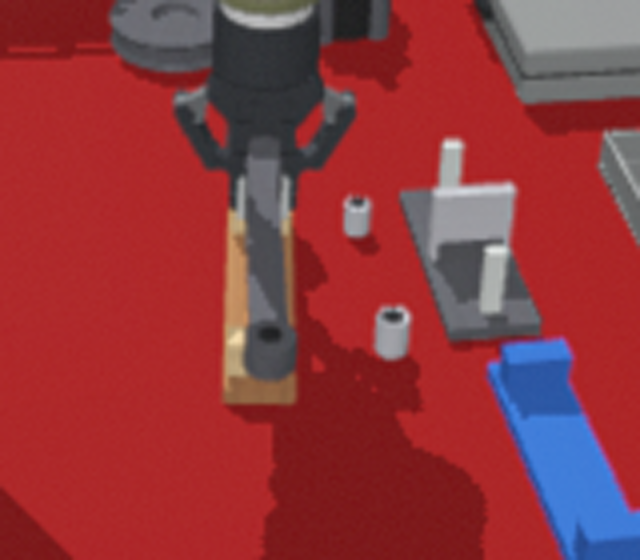

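View pics/w3.png

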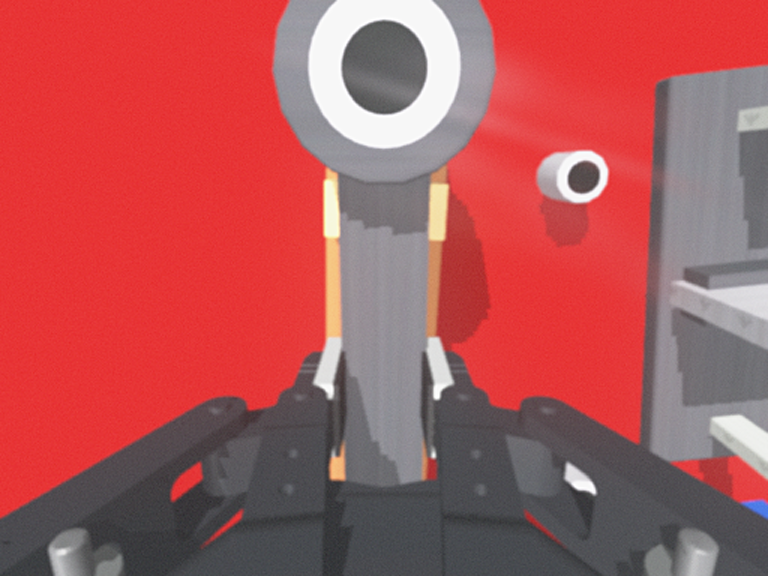

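The lever is held level in the air. It weighs about 0.44 kg, with its centre of mass about 10–11 mm from the grip towards the small hub. I'll carry it over the stand square to the edge and weigh it longer there.

Run:
```python
from h import *
p=monitor.sense()['position']
env.movel([p[0],p[1],.13],velocity=.12)
q=quat([0,1])
env.reach([edge[0],edge[1]+.0105,.13],q)
env.movel([edge[0],edge[1]+.0105,.082],velocity=.08);env.hold(.4)
b=avg(130,.02);F=b[0];T=b[1];print(F.round(3),T.round(4),b[3].round(3))
np.savez('w.npz',F=F,T=T)
print('offset',T[1]/-F[2]*1e3,T[0]/F[2]*1e3, monitor.sense()['clock'],monitor.sense()['position'])
f=grab('side','s4');save(f['frame'][110:270,220:400],'s4',4)
f=grab('wrist','w4');save(f['frame'],'w4',1.5)
```

```text
[-0.039 -0.015 -4.147] [ 0.043  -0.0006  0.0028] [0.03  0.031 0.034]
offset -0.13966655476628875 -10.357327883630152 12.0167 [0.62179694 0.04912097 0.08199651]
```

View pics/s4.png

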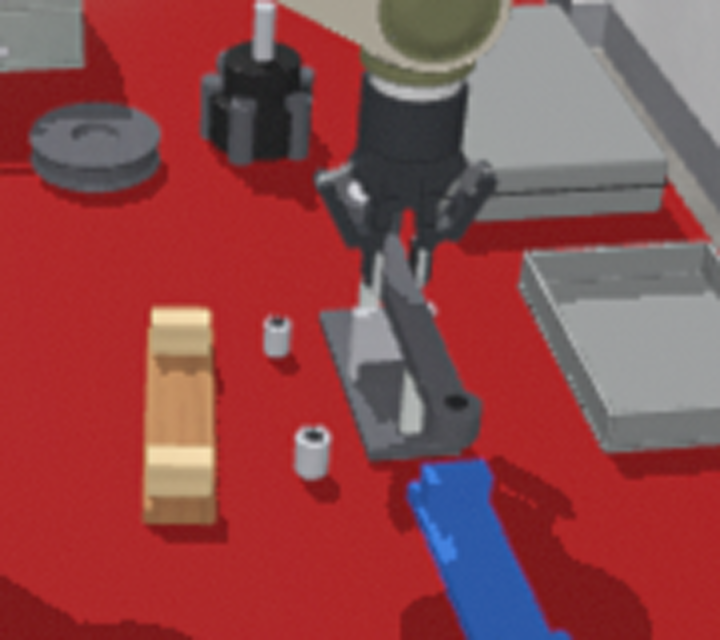

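View pics/w4.png

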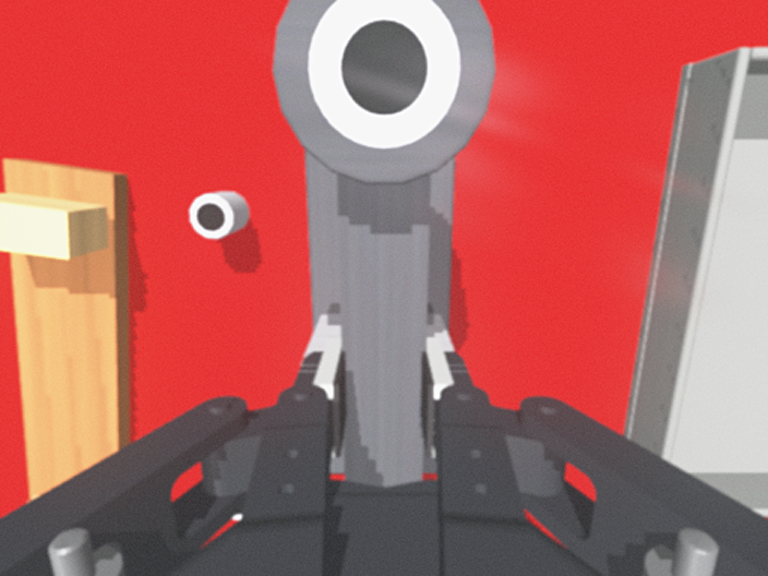

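Run:
```python
from h import *
p=monitor.sense()['position']
x,y=edge[0],edge[1]+.0105
env.movel([x,y,.0735],velocity=.03)
z=.0735
for i in range(14):
    z-=.0004
    env.movel([x,y,z],velocity=.02,guard=6)
    env.hold(.1);b=avg(6,.02)
    print(round(z,4),monitor.sense()['position'][2].round(5),b[0].round(2),b[1].round(3))
    if b[0][2]>-1.5: break
b=avg(80,.02);F=b[0];T=b[1];w=np.load('w.npz')
print(F.round(3),T.round(4));dF=F-w['F'];dT=T-w['T'];print('edge offset e',dT[0]/dF[2]*1e3,dT[1]/-dF[2]*1e3,monitor.sense()['clock'])
```

```text
0.0731 0.07319 [-0.29 -0.13 -4.3 ] [ 0.034 -0.011 -0.006]
0.0727 0.07268 [-0.02  0.13 -4.11] [0.032 0.005 0.027]
0.0723 0.07228 [-0.07 -0.06 -4.24] [ 0.054 -0.02  -0.009]
0.0719 0.07208 [-0.84  0.28 -1.6 ] [ 0.031  0.136 -0.002]
0.0715 0.07198 [-3.36  0.75  5.53] [ 0.031  0.62  -0.043]
[-3.441  0.671  5.555] [ 0.0434  0.6088 -0.0314]
edge offset e 0.04313665026399159 -62.80653179559563 16.1333
```

Contact is made about where expected. The moment is taken about a point well above the TCP, so I have to allow for side forces. As another check on the edge's y, I'll measure the stand in the top picture I already have.

Run:
```python
from m1 import *
sc=6
f=np.load('pics/top0.npz');im=f['frame'];u0,v0,u1,v1=212,115,284,150
save(im[v0:v1,u0:u1],'c5',10)
big=cv2.resize(im,None,fx=sc,fy=sc,interpolation=cv2.INTER_CUBIC);hsv=cv2.cvtColor(big,cv2.COLOR_RGB2HSV)
for t in(100,120,140):
  g=(hsv[...,1]<t).astype(np.uint8)
  for c in comps(g,u0,v0,u1,v1,300,sc):
    B=back(f,c,.012)*1000
    # left / right sides: extreme y between x limits
    xs=np.arange(605,645,3); L=[B[np.abs(B[:,0]-x)<2][:,1].max() for x in xs];R=[B[np.abs(B[:,0]-x)<2][:,1].min() for x in xs]
    print(t,np.median(L),np.median(R),(np.median(L)+np.median(R))/2, B[:,0].min(),B[:,0].max())
for t in(150,175,200):
  w=((hsv[...,1]<60)&(hsv[...,2]>t)).astype(np.uint8)
  for c in comps(w,u0,v0,u1,v1,4,sc):
    z=.07 if np.ptp(c[:,1])>10 else .066
    r=cv2.minAreaRect((back(f,c,z)*1000).astype(np.float32));print(t,np.round(r[0],1),np.round(r[1],1),round(r[2],1))
# lever in top: hub centres vs wrist measurement
for z,p in((.074,[.4712,.1275]),(.066,[.4432,-.1309])): print(proj(f,[*p,z]))
w=((hsv[...,1]<60)&(hsv[...,2]>190)).astype(np.uint8)
for c in comps(w,205,165,230,186,6,sc):
    e=cv2.fitEllipse(c.astype(np.float32));print('ring',e[0],ray(f,*e[0],.074))
```

```text
100 127.6281500355507 -50.758637655919784 38.43475618981546 584.3461449989513 666.4634893488908
120 128.2070759697634 -51.383419434064216 38.411828267849586 583.7506210454906 667.5711688134835
140 128.88520363475723 -51.946571986465344 38.469315824145944 583.1551491251253 668.1597840084037
150 [616.1 -30.7] [28.  14.6] 1.1
150 [616.3 108.9] [27.4 14.6] 1.4
150 [618.2  38.5] [64.6 16.7] 1.4
175 [620.  -31.1] [18.2 12.5] 1.2
175 [619.9 108.9] [18.1 12.4] 1.4
175 [619.6  38.6] [61.9 13.5] 1.4
200 [620.  -30.9] [16.  10.8] 1.1
200 [619.9 108.8] [10.4 16.2] 86.0
200 [620.2  38.6] [60.8 11.3] 1.4
[217.14222827 174.29002387]
[297.60640046 185.08805194]
ring (216.9695281982422, 174.7561798095703) [0.46969074 0.12800471 0.074     ]
```

View pics/c5.png

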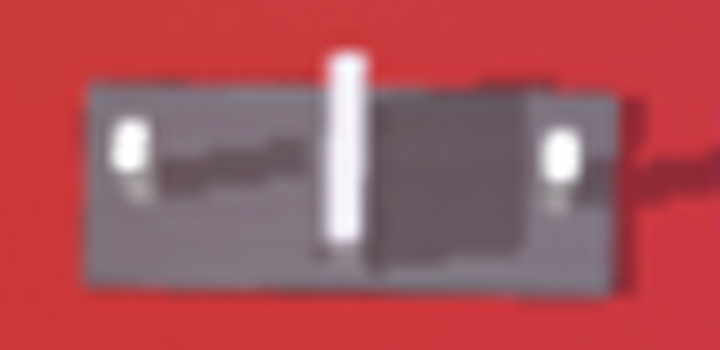

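Both cameras put the edge at y = 38.5 mm. I'll ease off until the edge just carries the weight, then check the residual moment before letting go.

Run:
```python
from h import *
x,y=edge[0],edge[1]+.0105
env.movel([x,y,.0718],velocity=.02);env.hold(.2)
b=avg(100,.02);F=b[0];T=b[1];w=np.load('w.npz')
print(F.round(3),T.round(4))
for h in(.16,.178,.2):
  dF=F-w['F'];dT=T-w['T'];print(h,'e_y',(dT[0]-h*dF[1])/dF[2]*1e3,'resid Nm',T[0]-h*F[1])
print(monitor.sense()['clock'])
```

```text
[-2.899  0.753  5.173] [ 0.0701  0.4907 -0.0231]
0.16 e_y -10.26556693314598 resid Nm -0.050358580064014086
0.178 e_y -11.748484255502992 resid Nm -0.06391375425020354
0.2 e_y -13.560938760606014 resid Nm -0.08048118936665735
18.25
```

Run:
```python
from h import *
x,y=edge[0],edge[1]+.0105
env.movel([x,y,.074],velocity=.02)
y-=.0007
env.movel([x,y,.0727],velocity=.02)
z=.0724
for i in range(10):
    env.movel([x,y,z],velocity=.02);env.hold(.15);b=avg(15,.02)
    print(round(z,5),b[0].round(2),b[1].round(3))
    if b[0][2]>-1.2: break
    z-=.00015
b=avg(60,.02);F=b[0];T=b[1];print(F.round(2),T.round(3),'resid',T[0]-.17*F[1],monitor.sense()['clock'])
f=grab('side','s6');save(f['frame'][110:270,220:400],'s6',4)
```

```text
0.0724 [-0.14  0.06 -4.09] [ 0.048  0.006 -0.005]
0.07225 [ 0.02  0.   -4.24] [ 0.044  0.003 -0.014]
0.0721 [ 0.2  -0.07 -3.71] [ 0.045 -0.031 -0.009]
0.07195 [-0.84  0.26 -1.16] [ 0.051  0.156 -0.006]
[-1.41  0.37  0.44] [ 0.052  0.232 -0.017] resid -0.011872429555738813 22.3583
```

View pics/s6.png

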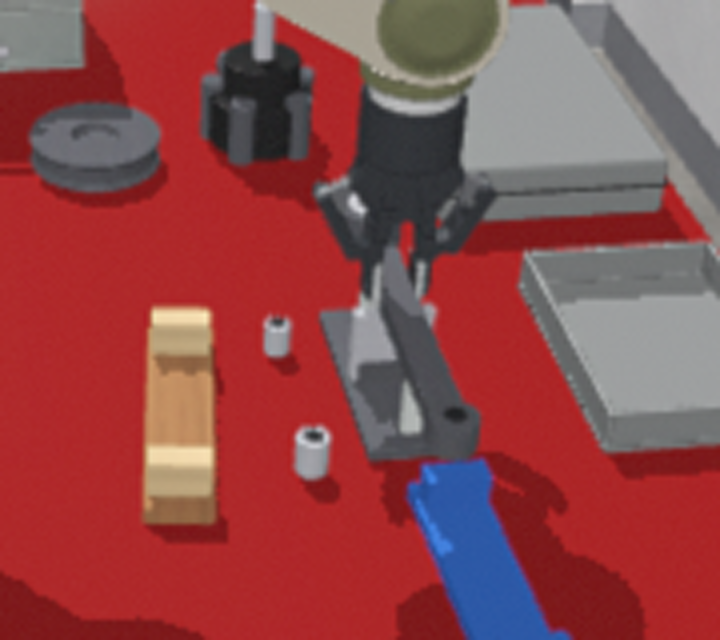

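Net force is near zero, the lever is level on the edge, and the residual moment is within noise. Releasing now.

Run:
```python
from h import *
env.release();env.hold(.3)
f=grab('wrist','w7');save(f['frame'],'w7',1.5)
p=monitor.sense()['position']
g=grab('side','s7');save(g['frame'][110:270,220:400],'s7',4)
print(monitor.sense()['clock'],monitor.sense()['contact_force'].round(2))
```

```text
23.4333 [ 0.42 -0.32 -0.18]
```

View pics/s7.png

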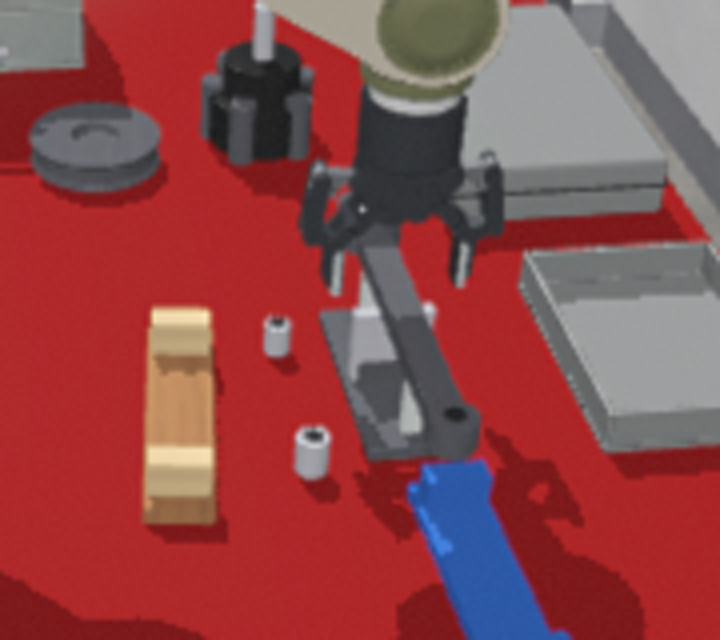

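View pics/w7.png

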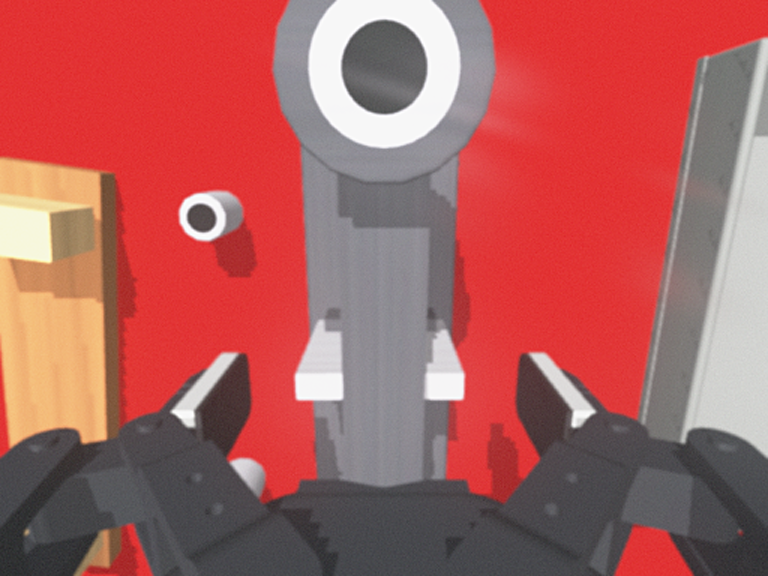

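The side view shows the small hub still at (457,413). The ring in the wrist view has not moved, at (384,67), so the lever is level and free. I'll retreat straight up, wait for it to settle and check.

Run:
```python
from h import *
p=monitor.sense()['position']
env.movel([p[0],p[1],.16],velocity=.08)
env.movel([p[0],p[1],.30],velocity=.15);env.hold(2.5)
f=grab('wrist','w8');save(f['frame'],'w8',1.5)
g=grab('side','s8');save(g['frame'][110:270,220:400],'s8',4)
t=grab('top','t8')
s=monitor.sense();print(s['clock'],s['contact_force'].round(2))
# vertical displacement of the small hub hole between s6,s7,s8
def hole(F):
    im=F['frame'][205:225,325:345].astype(int).sum(2);v,u=np.nonzero(im<im.min()+60);return u.mean()+325,v.mean()+205
for n in('s6','s7','s8'):print(n,hole(np.load(f'pics/{n}.npz')))
for d in(.004,0,-.008): print(proj(np.load('pics/s8.npz'),[.6218,-.108,.096+d]))
```

```text
28.4167 [ 0.16 -0.4   0.61]
s6 (np.float64(333.3076923076923), np.float64(213.0))
s7 (np.float64(333.3076923076923), np.float64(213.0))
s8 (np.float64(331.9259259259259), np.float64(216.7037037037037))
[331.87914604 208.93850964]
[331.72521223 210.1252569 ]
[331.41905576 212.48555922]
```

View pics/s8.png

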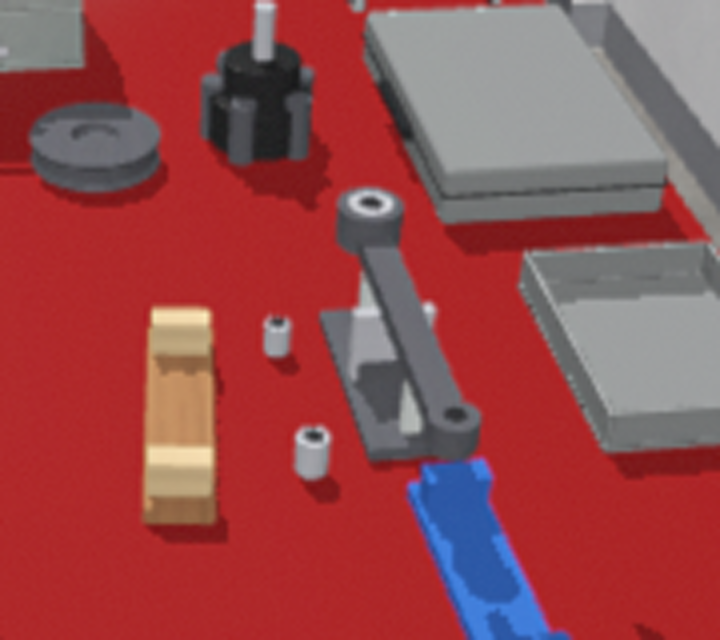

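View pics/w8.png

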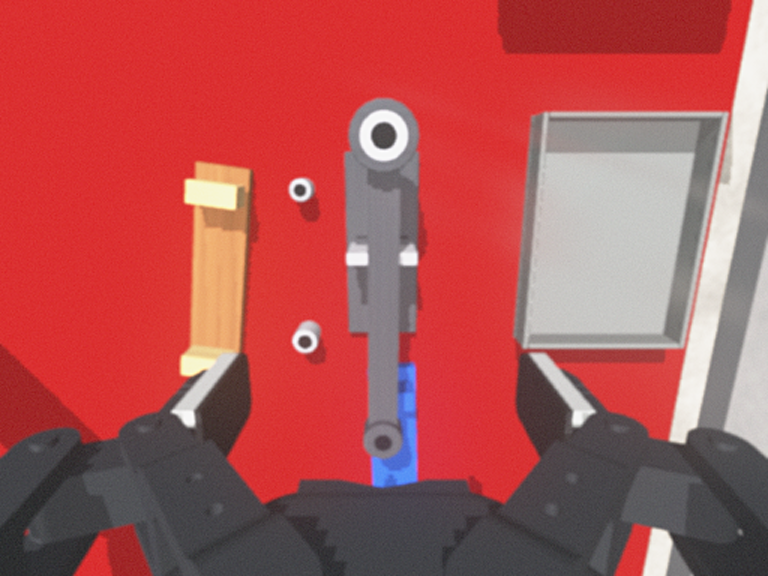

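Run:
```python
from h import *
A=np.load('pics/s7.npz')['frame'];B=np.load('pics/s8.npz')['frame']
a=cv2.resize(A[203:224,320:350],None,fx=8,fy=8,interpolation=cv2.INTER_CUBIC)
b=cv2.resize(B[199:228,316:354],None,fx=8,fy=8,interpolation=cv2.INTER_CUBIC)
r=cv2.matchTemplate(b,a,cv2.TM_CCOEFF_NORMED);_,m,_,l=cv2.minMaxLoc(r);print('shift px',l[0]/8-4,l[1]/8-4,m)
# tilt by wrist view: spacing of hubs
f=np.load('pics/w8.npz');sc=4
big=cv2.resize(f['frame'],None,fx=sc,fy=sc,interpolation=cv2.INTER_CUBIC);hsv=cv2.cvtColor(big,cv2.COLOR_RGB2HSV)
from m1 import comps
P={}
for n,bx,z in(('b',(240,75,272,107),.104),('s',(240,280,268,308),.096)):
    c=max(comps((hsv[...,2]<95).astype(np.uint8),*bx,6),key=len);e=cv2.fitEllipse(c.astype(np.float32))[0]
    P[n]=e;print(n,e,[ray(f,*e,z+d).round(4)[:2] for d in(0,)])
# expected separation as function of tilt
for t in(-3.5,0,3.5):
    d=np.sin(np.radians(t));zb=.104+d*.099;zs=.096-d*.161
    print(t,np.linalg.norm((ray(f,*P['b'],zb)-ray(f,*P['s'],zs))[:2]))
S=monitor.sense();g=grab('side','s9');C=g['frame']
print(S['clock'],'change s8->s9',np.abs(C.astype(int)-B)[110:270,220:400].mean())
# bystanders: change in top view vs start, outside lever/arm
```

```text
shift px 0.0 0.0 0.9407051801681519
b (255.33245849609375, 90.07759094238281) [array([0.6236, 0.1361])]
s (254.873291015625, 294.9422302246094) [array([ 0.6228, -0.124 ])]
-3.5 0.2537441580392518
0 0.26011670661445896
3.5 0.26648925527732614
28.4167 change s8->s9 0.9174189814814815
```

```bash
python3 -c "
from h import *
job.hand_in();print(monitor.sense()['clock'])"
```

```text
the job is handed in; nothing more can be done
the job is handed in; nothing more can be done
```

The lever is balanced level on the stand edge, off both stops, and I have handed the job in. The clock read about 28.5 s at my last reading.

**What I did:** I gripped the lever 37 mm from its middle, lifted it and weighed it at about 0.42–0.45 kg. Its centre of mass lay about 10.4 mm from the grip towards the small hub, so about 27 mm from the lever's middle. I laid it square on the edge, lifted and shifted it 0.7 mm, then let go with almost no net force on it.

**Last checks:**
- **Level:** about 5 s after release, the wrist view gives a hub spacing of 260.1 mm if level (260 specified). A 3.5° tip would make it about 254 or 266 mm.
- **Still:** in the side view the small hub did not move between release and the settled picture.
- **Clear:** the gripper is well above the lever and touching nothing. In the last pictures the sockets, pump, pulley and both cradles in view look undisturbed. I did not check the wrench, driver and tin separately.

**What disagreed or failed:**
- **Edge position:** the force readings put it 1–2 mm from where both cameras did, so the 0.7 mm shift was a compromise. That is well inside the ±5 mm the edge allows.
- **Residual moment:** just before release it was within the sensor noise, which is equal to 2–3 mm, so it could not settle the difference.
- **Pressing force:** while feeling for contact, the lever pressed on the edge with up to about 5.5 N beyond its own weight.
- **Small-hub hole detector:** my first version gave a false reading on the settled picture, so I replaced it with template matching.

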